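Aim the bench lamp at the glue-up jig

TASK

Aim the yellow work lamp at the jig with the red fences, for checking the glue joints: swivel and tilt the lamp head until the middle of its beam falls on the middle of the red-fenced jig, then let go. Leave the white glue bottle standing where it is.

Things in the scene. Friction and masses are not known exactly. Their poses are not given: they have to be found in the camera images.
- lamp_pivot (a point): Centre of the yellow lamp's head (box 164 wide, 120 high, 44 mm deep, pale panel in front, black battery to 51 mm behind), where tilt and swivel axes cross, 170 mm up; it stays put as the lamp turns. x is the beam's line, out of the panel; y the tilt axis; z towards the handle. Foot bolted down. Joints hold by friction (swivel 0.15, tilt 0.25 N m). Starts facing away from the robot, level or up.
- lamp_handle (a point): Middle of the lamp's black round handle bar, 14 mm thick, 136 mm long, parallel to the tilt axis, 110 mm from the pivot along the head's z, with an upright at each end and 50 mm down to the head's top. It leans forward, the way of the beam, as the beam is lowered; the bar can turn between the fingers. Axes as the pivot's. Yoke beside the head: 228 mm wide over its knobs.
- jig_center (a point): Middle of the red-fenced jig, 30 mm above the bench: pale board 180 by 100 mm (x along its length, z up), red fences 54 mm high at both ends and a low one on a side, three beech toy cars between. Screwed to the bench beyond the lamp, to its left or right; a like jig with blue fences is on the other side.
- glue_center (a point): Middle (85 mm up) of the upright white glue bottle, 62 mm across, 170 mm high, red cap, loose on the bench nearer the robot than the lamp and to one side of it. z up.
Mind the look-alikes: they are no part of the job. Of the things shaped like the part that bears glue_center, the white one is meant.

How it is judged:
At the end, for the whole second after the job is handed in: The lamp's beam line (x axis of its head) passes within 70 mm, sideways and in height (across the beam), of the middle of the red-fenced jig, which lies in front of the panel, and stays so after the lamp is let go; the glue bottle stands upright within 30 mm of where it was (x of jig_center in the frame of lamp_pivot above 0.1 m and y of jig_center in the frame of lamp_pivot between -0.07 and 0.07 m and z of jig_center in the frame of lamp_pivot between -0.07 and 0.07 m and distance of glue_center from where it was at the start of the episode below 0.03 m and angle between glue_center's own z axis and vertical below 0.3 rad); the robot touches nothing.
It fails at once if the glue bottle is knocked over or pushed away by more than 30 mm (distance of glue_center from where it was at the start of the episode above 0.03 m or angle between glue_center's own z axis and vertical above 0.3 rad).
It also fails if it takes over 32 s, if anything falls off the work surface, if the arm or the gripper's body presses on something with over 40 N, if the wrist force passes 120 N, or if a joint passes its speed limit or range.

ROBOT

A 7-joint arm with a two-finger parallel gripper is mounted at the origin on the work surface. World frame = base frame: x ahead of the robot, y to its left, z up, the work surface at z = 0. Lengths are in m, angles in rad, forces in N, time in s.
With the tool pointing down it reaches from about 0.375 to 0.925 m from the base axis. Payload 3.1 kg.
Tool frame: the origin (TCP) lies at the very end of the fingers, on their centre line; the grasp point (between the pads) lies 19 mm behind it (arm.hold_point_z is the distance from the TCP to the grasp point, in m); x points along the fingers, y is the direction in which the jaws open and shut, and the axes are right-handed (so a half turn about x gives the same grasp; the last joint's range is limited). The gripper opens to 85 mm and grips with 20 to 120 N. Pads are 22 mm wide; open, the fingers measure 114 mm over their backs; the gripper's body (76 mm by 85 mm) begins 54 mm behind the grasp point. The pads swing forward as they close: fully open they stand 13 mm farther back than shut.
Start: joints at [1.167, 0.383, 0.044, 1.598, -0.018, 1.161, -0.05], TCP at [0.196, -0.62, 0.231] pointing down, gripper open.
Joint ranges: [-2.61, 2.61], [-0.41, 2.15], [-1.48, 1.57], [0, 2.5], [-1.57, 4.71], [0.05, 1.97], [-2.85, 2.85]. Speed limits (rad/s): [2.79, 2.79, 3.14, 3.14, 3.14, 3.14, 3.14].

INTERFACE

Orientations are given as a unit quaternion [x, y, z, w].
In Python, from rig import sensors, camera, job, arm gives the robot as it stands. The module is installed in compiled form; this text tells all that it offers.
- The arm moves only by the shell command python3 -m handwheel 'ROWS' [FORCE]. ROWS is JSON, a list of rows, each a list of 3 entries, a list of its own where there are three numbers: the shift along the world's x, y, z in m, then the turn, a rotation vector about the world's x, y, z in rad, then the opening, from 0 (shut) to 1 (fully open). A call has 1 to 8 rows; each row is the pose to reach, as a shift and turn from the pose commanded when the call began; what a row does not reach only later rows make up. A row lasts 1/12 s, in which the tool goes at most 41.7 mm and 7.16 degrees, less where a joint would pass 70% of its speed; a pose out of reach is approached as far as the arm can. A call with a gripper value outside its range is refused whole. The fingers move at their own pace and stop on an object; FORCE is the grip in N (left out, the last holds). Time passes only in rows, so rows that repeat a pose let the fingers close. It gives the time, the measured TCP pose, the force and the opening at its end, in the units of the state.
- sensors.get_state(): the state, without advancing time (a new reading comes with each control period).
- camera(name): name is "side" or "top" or "wrist"; returns a dict with "frame" (480x640x3 uint8, red, green, blue), "z_map" (480x640 float32, m along the optical axis (not along the pixel's ray), 0 where there is no reading), "fovy" (degrees; the focal length in pixels is half the picture's height over the tangent of half this angle, whatever the lens; pixels are square), "cx", "cy" (the principal point, pixels), "position" and "orientation" of the camera in the world. Camera axes: x right, y up, looking along -z (the intrinsics and any distortion apply to the point x, -y, -z); pixel columns grow to the right and rows downward; lengths in m; the calibration is good to about 2 mm. The wrist camera is an equidistant fisheye: a pixel r from the principal point sees the ray r / f radians off the axis. A picture is of the moment at which its call begins.
- job.sign_off(): hands the job in, once; it reports no verdict.
The state is a dict: "time": time; "qpos": joint angles; "joint_vel": joint speeds; "joint_efforts": joint torques, N m; "tool_pos": TCP position; "eef_rot": TCP orientation; "ft_force": force on the tool from outside, world axes, zero at the start; "ft_torque": the same for the moment, N m; "opening": finger opening in m.
Only numpy, scipy, OpenCV 4.12 (cv2) and the standard library are available. Lean on these libraries where they do the work, as an engineer would, in place of code of your own. Each camera call takes 0.05 s, during which the arm holds its last target. There are 200 camera calls.

## Working session

There is one attempt and no reset: what is moved stays moved. The work goes in short steps, Python scripts to look and compute and a shell command to move; the robot and the scene stay as the last step left them, time stands still between calls to the robot, and variables do not carry over. Pictures are saved under pics/ and viewed, about 8 in all and at most 12, crops included, and the job is handed in when it is done.

```bash
mkdir -p pics; cat > h.py <<'E'
import numpy as np, cv2
from rig import sensors, camera, job, arm
from scipy.spatial.transform import Rotation as R
def snap(n,tag):
    c=camera(n); cv2.imwrite(f'pics/{tag}.png',c['frame'][:,:,::-1]); np.savez(f'pics/{tag}.npz',**c); return c
def load(tag): return dict(np.load(f'pics/{tag}.npz'))
def pts(c,fish=False):
    f=240/np.tan(np.radians(float(c['fovy']))/2); v,u=np.mgrid[0:480,0:640]
    x=(u-c['cx'])/f; y=(v-c['cy'])/f; z=c['z_map']
    P=np.stack([x*z,-y*z,-z],-1)
    return P@R.from_quat(c['orientation']).as_matrix().T+c['position']
E
python3 - <<'E'
from h import *
for n in('side','top'):
    c=snap(n,n+'0'); print(n,c['position'],R.from_quat(c['orientation']).as_matrix().round(2).tolist(),c['fovy'],c['cx'],c['cy'])
s=sensors.get_state(); print(s['time'],s['tool_pos'],s['eef_rot'],s['opening'],arm.hold_point_z)
E
```

```text
side [0.22038479 0.71521952 0.58137288] [[-0.92, 0.2, -0.33], [-0.39, -0.43, 0.81], [0.02, 0.88, 0.48]] 54.02300992047414 321.1024114105107 244.0672656098796
top [ 0.36423198 -0.00501285  1.33141282] [[-0.0, 0.99, -0.12], [-1.0, -0.0, 0.0], [0.0, 0.12, 0.99]] 49.7932111123949 315.8062185270197 239.33873240685463
0.1 [ 0.19541007 -0.61902015  0.23000637] [-0.69867252 -0.10855689  0.69903291 -0.10688825] 0.08543907079403588 0.0187
```

View pics/side0.png

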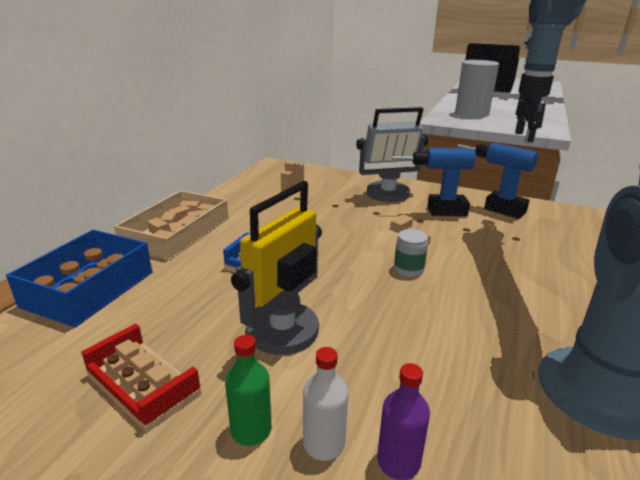

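View pics/top0.png

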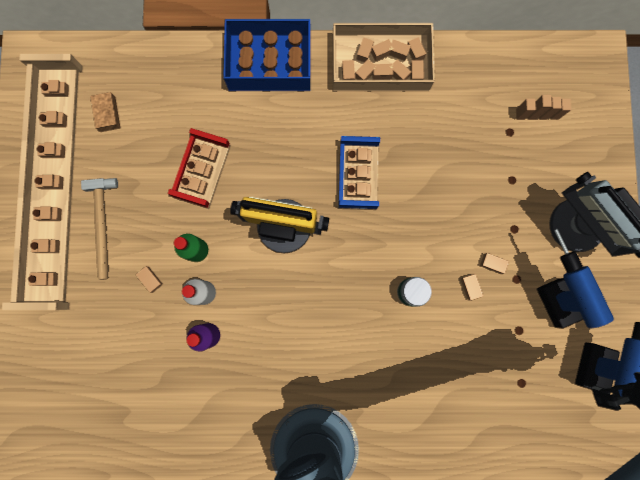

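The side view shows the yellow lamp at (280,260), with its handle at (280,200), and the red-fenced jig at (140,375). Three bottles stand in a row: green (250,395), white (325,405) and purple (403,425). In the top view the lamp is at (280,218), the red jig at (200,168), the blue jig at (359,172) and the white bottle at (199,292). The grey lamp at (600,220) is a look-alike. Next I measure.

```bash
python3 - <<'E'
from h import *
Ps=pts(load('side0'));Pt=pts(load('top0'))
cs=load('side0')['frame'].astype(int); ct=load('top0')['frame'].astype(int)
def st(P,m,n): 
    q=P[m]; print(n,len(q),np.median(q,0).round(3),np.percentile(q,3,0).round(3),np.percentile(q,97,0).round(3)); return q
hsv=lambda c:cv2.cvtColor(c.astype(np.uint8),cv2.COLOR_RGB2HSV)
for n,P,c in(('side',Ps,cs),('top',Pt,ct)):
    H=hsv(c); print(n)
    yel=(H[...,0]>20)&(H[...,0]<30)&(H[...,1]>200)&(H[...,2]>120)&(P[...,2]>.08)
    st(P,yel,'yellow')
    red=((H[...,0]<6)|(H[...,0]>174))&(H[...,1]>180)&(P[...,0]>.55)&(P[...,2]<.075)&(P[...,2]>.0)
    q=st(P,red,'red'); print(cv2.minAreaRect(q[:,:2].astype(np.float32)))
    C=q[:,:2]-0
    # handle : dark above z .24 near lamp
    lamp=np.median(P[yel],0)
    d=(c.max(-1)<70)&(P[...,2]>.255)&(np.linalg.norm(P[...,:2]-lamp[:2],axis=-1)<.14)
    q=st(P,d,'handle'); print(cv2.minAreaRect(q[:,:2].astype(np.float32)))
    # plane fit yellow back
    for lo,hi in((.08,.4),):
        q=P[yel]; 
        u,s,v=np.linalg.svd(q-q.mean(0),full_matrices=False); print('yel normal',v[2].round(3),s.round(3),q.mean(0).round(3))
    w=(H[...,1]<60)&(c.min(-1)>100)&(P[...,2]>.03)&(P[...,2]<.16)&(P[...,1]>.15)&(P[...,0]<.5)
    st(P,w,'white')
b=cv2.imread('pics/side0.png'); cv2.imwrite('pics/c1.png',cv2.resize(b[170:480,70:470],None,fx=2,fy=2)[:600,:800])
E
```

```text
side
yellow 1754 [0.554 0.146 0.227] [0.526 0.017 0.132] [0.583 0.161 0.231]
red 3157 [0.654 0.319 0.039] [0.607 0.235 0.02 ] [0.791 0.366 0.055]
((0.6809858083724976, 0.22463247179985046), (0.24950002133846283, 0.18205884099006653), 72.97940063476562)
handle 613 [0.552 0.098 0.283] [0.535 0.015 0.258] [0.567 0.152 0.288]
((0.5516605377197266, 0.08247469365596771), (0.14411966502666473, 0.01422601193189621), 80.07365417480469)
yel normal [-0.874 -0.088 -0.479] [2.679 1.724 0.749] [0.553 0.12  0.213]
white 2976 [0.377 0.302 0.098] [0.356 0.279 0.035] [0.408 0.312 0.144]
top
  return _methods._mean(a, axis=axis, dtype=dtype,
  ret = um.true_divide(
Traceback (most recent call last):
IndexError: index -1 is out of bounds for axis 0 with size 0
```

```bash
python3 - <<'E'
from h import *
b=cv2.imread('pics/side0.png'); cv2.imwrite('pics/c1.png',cv2.resize(b[170:470,70:470],None,fx=2,fy=2))
c=load('top0');P=pts(c)
print((c['z_map']==0).mean(), c['z_map'][240,320])
for u,v in((280,210),(262,203),(300,212),(235,209),(323,222),(276,232),(283,246),(200,168),(209,135),(188,201),(228,147),(180,186),(199,292),(205,292)):
    print(u,v,c['frame'][v,u],P[v,u].round(3))
c=load('side0');P=pts(c)
for u,v in((252,207),(280,194),(305,186),(240,281),(318,233),(247,245),(247,290),(262,290),(262,240),(312,215),(314,262),(285,270),(300,265)):
    print(u,v,c['frame'][v,u],P[v,u].round(3))
E
```

```text
0.003948567708333333 1.338744
280 210 [24 25 26] [0.549 0.068 0.285]
262 203 [53 43 19] [0.564 0.105 0.282]
300 212 [23 24 26] [0.544 0.027 0.288]
235 209 [31 32 33] [0.569 0.176 0.187]
323 222 [25 25 27] [ 0.539 -0.021  0.188]
276 232 [35 34 37] [0.517 0.084 0.181]
283 246 [80 83 87] [0.503 0.078 0.02 ]
200 168 [203 156 110] [0.698 0.288 0.052]
209 135 [177  35  32] [0.783 0.266 0.056]
188 201 [55 18 13] [0.617 0.321 0.033]
228 147 [131  91  65] [0.765 0.225 0.012]
180 186 [197 160 116] [0.655 0.341 0.037]
199 292 [179 179 174] [0.384 0.266 0.127]
205 292 [177 177 171] [0.385 0.255 0.108]
252 207 [65 53 50] [0.567 0.146 0.287]
280 194 [28 32 35] [0.551 0.084 0.288]
305 186 [18 15 18] [0.534 0.023 0.283]
240 281 [ 9 16 19] [0.57  0.19  0.178]
318 233 [34 37 36] [ 0.524 -0.016  0.176]
247 245 [125  98   0] [0.573 0.157 0.225]
247 290 [47 45 50] [0.569 0.173 0.151]
262 290 [122  97  12] [0.55  0.158 0.147]
262 240 [208 175   0] [0.555 0.14  0.23 ]
312 215 [162 130   0] [0.523 0.017 0.228]
314 262 [16 22 21] [0.502 0.055 0.156]
285 270 [20 14 23] [0.525 0.123 0.172]
300 265 [15 15 13] [0.508 0.1   0.173]
```

View pics/c1.png

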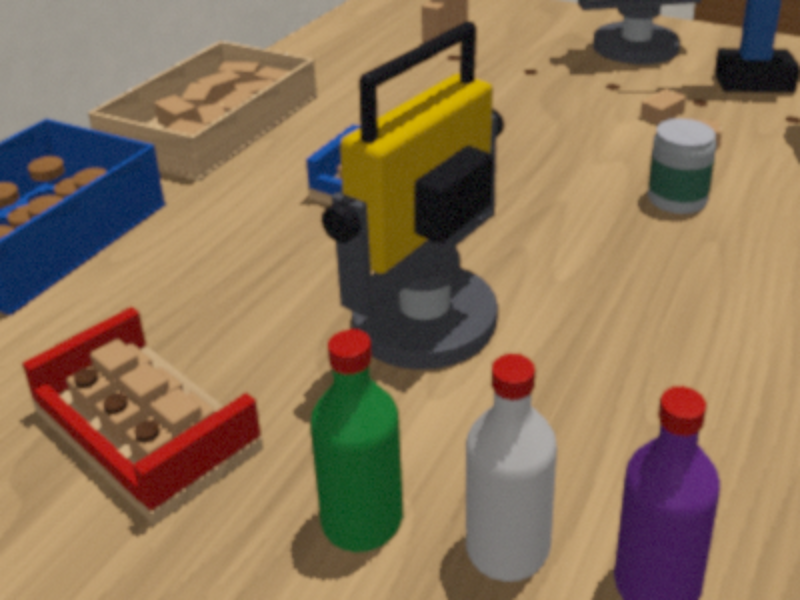

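```bash
python3 - <<'E'
from h import *
s=sensors.get_state(); M=R.from_quat(s['eef_rot']).as_matrix(); print(M.round(3), 'tool y yaw',np.degrees(np.arctan2(M[1,1],M[0,1])))
c=load('top0');P=pts(c)
m=(P[...,2]>.262)&(np.linalg.norm(P[...,:2]-[.553,.082],axis=-1)<.12)
q=P[m]; print('bar',cv2.minAreaRect(q[:,:2].astype(np.float32)),q[:,2].max())
# jig rectangle: points 0.006<z<.08 around
m=(P[...,2]>.006)&(P[...,2]<.08)&(np.linalg.norm(P[...,:2]-[.7,.287],axis=-1)<.125)
m=cv2.morphologyEx(m.astype(np.uint8),cv2.MORPH_OPEN,np.ones((5,5)))>0
q=P[m]; print('jig',cv2.minAreaRect(q[:,:2].astype(np.float32)),len(q))
E
```

```text
[[-0.001  0.301 -0.954]
 [ 0.002 -0.954 -0.301]
 [-1.    -0.002  0.   ]] tool y yaw -72.47456742084893
bar ((0.5522862076759338, 0.07773517072200775), (0.14896151423454285, 0.01498987153172493), 79.7138442993164) 0.2917011819488753
jig ((0.708608090877533, 0.29360219836235046), (0.10369154065847397, 0.1920287311077118), 72.72789001464844) 2926
```

```bash
python3 -m handwheel '[[[0,0,0.04],[0,0,0],1],[[0,0,0.08],[0,0,0],1],[[0,0,0.12],[0,0,0],1],[[0,0,0.16],[0,0,0],1],[[0.015,0.03,0.18],[0,0,0],1],[[0.03,0.06,0.19],[0,0,0],1],[[0.05,0.1,0.19],[0,0,0],1],[[0.065,0.13,0.19],[0,0,0],1]]'
```

```text
time: 0.77
tool_pos: [0.2617, -0.4883, 0.4222]
eef_rot: [0.699, 0.107, -0.698, 0.108]
ft_force: [-0.0, 0.4, 0.8]
opening: 0.085
```

The crop confirms the targets. The red-fenced jig is at crop (140,410), left of and beyond the yellow lamp, and the white bottle is the middle one of the three at crop (510,480). The bar centre is about (0.552, 0.080, 0.281) at yaw -10°, and the beam is level. The jig centre is about (0.705, 0.292).

```bash
python3 -m handwheel '[[[0.018,0.036,0],[0,0,0.068],1],[[0.036,0.071,0],[0,0,0.136],1],[[0.054,0.106,0],[0,0,0.204],1],[[0.072,0.142,0],[0,0,0.272],1],[[0.09,0.177,0],[0,0,0.34],1],[[0.108,0.212,0],[0,0,0.408],1],[[0.127,0.248,0],[0,0,0.476],1],[[0.145,0.284,0],[0,0,0.543],1]]'
python3 -m handwheel '[[[0.018,0.036,0],[0,0,0.068],1],[[0.036,0.071,0],[0,0,0.136],1],[[0.054,0.106,0],[0,0,0.204],1],[[0.072,0.142,0],[0,0,0.272],1],[[0.09,0.177,0],[0,0,0.34],1],[[0.108,0.212,0],[0,0,0.408],1],[[0.127,0.248,0],[0,0,0.476],1],[[0.145,0.284,0],[0,0,0.543],1]]'
python3 -m handwheel '[[[0,0,0],[0,0,0],1]]'
python3 - <<'E'
from h import *
s=sensors.get_state(); M=R.from_quat(s['eef_rot']).as_matrix(); print(s['tool_pos'],s['qpos'],M[:,0],'tool y yaw',np.degrees(np.arctan2(M[1,1],M[0,1])))
snap('wrist','w1')
E
```

```text
time: 1.43
tool_pos: [0.4059, -0.2038, 0.4208]
eef_rot: [-0.644, -0.292, 0.644, -0.292]
ft_force: [0.2, -0.6, 0.2]
opening: 0.0853
time: 2.1
tool_pos: [0.551, 0.0795, 0.4208]
eef_rot: [-0.542, -0.454, 0.542, -0.454]
ft_force: [0.9, -0.8, -0.5]
opening: 0.0856
time: 2.18
tool_pos: [0.551, 0.0886, 0.42]
eef_rot: [0.54, 0.46, -0.538, 0.455]
ft_force: [-0.0, 0.7, 1.2]
opening: 0.0855
[0.55096155 0.08856987 0.42001339] [ 0.37846717  0.15881173 -0.68556934  1.52712077  0.09278319  1.49039272
 -0.47099621] [-0.00128674  0.00777718 -0.99996893] tool y yaw -9.32279460960549
```

View pics/w1.png

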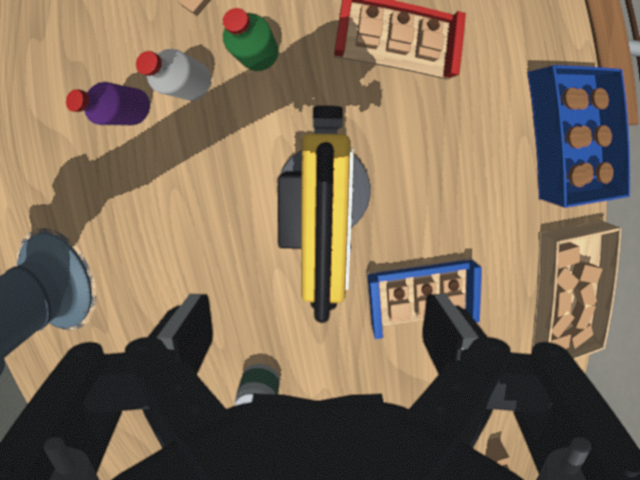

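The bar lies in the middle of the view at (323,230), parallel to the pads and centred between them. I'm going down now.

```bash
python3 -m handwheel '[[[0,-0.002,-0.03],[0,0,-0.01],1],[[0,-0.004,-0.06],[0,0,-0.01],1],[[0.001,-0.006,-0.09],[0,0,-0.01],1],[[0.001,-0.006,-0.115],[0,0,-0.01],1],[[0.001,-0.006,-0.14],[0,0,-0.01],1],[[0.001,-0.006,-0.157],[0,0,-0.01],1],[[0.001,-0.006,-0.157],[0,0,-0.01],1]]'
python3 - <<'E'
from h import *
c=snap('side','s2'); b=cv2.imread('pics/s2.png'); cv2.imwrite('pics/s2c.png',cv2.resize(b[60:360,130:430],None,fx=2,fy=2))
print(sensors.get_state()['tool_pos'])
E
```

```text
time: 2.82
tool_pos: [0.548, 0.0694, 0.2592]
eef_rot: [-0.542, -0.452, 0.549, -0.448]
ft_force: [-0.7, -0.2, -0.2]
opening: 0.0855
[0.54965025 0.07010395 0.26174295]
```

View pics/s2c.png

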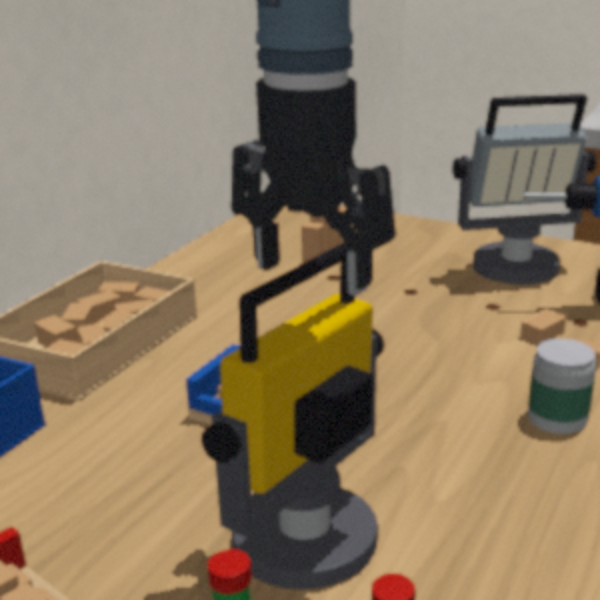

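The fingers straddle the bar. Their midpoint, crop (312,258), sits about 1 cm toward -y of the bar middle, (300,275), so I shift by that and close.

```bash
python3 -m handwheel '[[[0.003,0.010,0],[0,0,0],1],[[0.003,0.010,0],[0,0,0],0.4],[[0.003,0.010,0],[0,0,0],0],[[0.003,0.010,0],[0,0,0],0],[[0.003,0.010,0],[0,0,0],0],[[0.003,0.010,0],[0,0,0],0],[[0.003,0.010,0],[0,0,0],0],[[0.003,0.010,0],[0,0,0],0]]' 60
python3 -m handwheel '[[[0,0,0],[0,0,0],0],[[0,0,0],[0,0,0],0],[[0,0,0],[0,0,0],0]]'
```

```text
time: 3.53
tool_pos: [0.5547, 0.082, 0.2648]
eef_rot: [-0.545, -0.45, 0.545, -0.451]
ft_force: [-1.2, 0.6, 1.9]
opening: 0.0119
time: 3.78
tool_pos: [0.5547, 0.082, 0.2647]
eef_rot: [-0.545, -0.45, 0.545, -0.451]
ft_force: [-1.3, -0.8, 4.2]
opening: 0.0118
```

```bash
python3 -m handwheel '[[[0,0,0],[0,0,0.07],0],[[0,0,0],[0,0,0.14],0],[[0,0,0],[0,0,0.21],0],[[0,0,0],[0,0,0.28],0],[[0,0,0],[0,0,0.35],0],[[0,0,0],[0,0,0.42],0],[[0,0,0],[0,0,0.49],0],[[0,0,0],[0,0,0.56],0]]'
python3 -m handwheel '[[[0,0,0],[0,0,0.07],0],[[0,0,0],[0,0,0.14],0],[[0,0,0],[0,0,0.21],0],[[0,0,0],[0,0,0.28],0],[[0,0,0],[0,0,0.35],0],[[0,0,0],[0,0,0.42],0],[[0,0,0],[0,0,0.49],0],[[0,0,0],[0,0,0.56],0]]'
python3 - <<'E'
from h import *
s=sensors.get_state(); M=R.from_quat(s['eef_rot']).as_matrix(); print(s['tool_pos'],s['qpos'],s['ft_torque'],s['opening'],'yaw',np.degrees(np.arctan2(M[1,1],M[0,1])))
c=snap('top','t3');P=pts(c); snap('side','s3')
b=cv2.imread('pics/t3.png')[100:400,100:500]; a=cv2.imread('pics/s3.png')[60:360,60:460]
cv2.imwrite('pics/m3.png',np.hstack([b,a]))
E
```

```text
time: 4.45
tool_pos: [0.5541, 0.0805, 0.2648]
eef_rot: [0.398, 0.584, -0.4, 0.584]
ft_force: [-4.0, -2.8, 5.1]
opening: 0.0119
time: 5.12
tool_pos: [0.5541, 0.0797, 0.2648]
eef_rot: [0.221, 0.672, -0.224, 0.671]
ft_force: [-3.4, -4.5, 6.9]
opening: 0.0117
[0.55407899 0.07968698 0.26479332] [ 0.49164386  0.28563889 -0.82979047  1.74574036  0.22710446  1.21242445
  0.53241467] [-0.96201606  0.95002454 -0.18402563] 0.011731094542502563 yaw 53.37502159764015
```

View pics/m3.png

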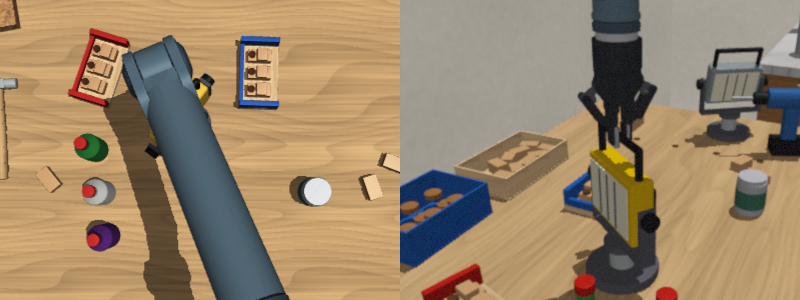

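The head now faces the jig: in the full top image the knobs are at (307,180) and (252,251), giving a yaw of about 52-53°. Next I tilt by 28° along the arc.

```bash
python3 -m handwheel '[[[0.0046,0.0062,-0.0003],[0,0,0],0],[[0.009,0.0123,-0.0011],[0,0,0],0],[[0.0136,0.0184,-0.0024],[0,0,0],0],[[0.018,0.0244,-0.0043],[0,0,0],0],[[0.0224,0.0302,-0.0066],[0,0,0],0],[[0.0266,0.0359,-0.0095],[0,0,0],0],[[0.0307,0.0415,-0.013],[0,0,0],0],[[0.0307,0.0415,-0.013],[0,0,0],0]]'
python3 -m handwheel '[[[0,0,0],[0,0,0],0],[[0,0,0],[0,0,0],0]]'
python3 - <<'E'
from h import *
c=snap('side','s4'); b=cv2.imread('pics/s4.png'); cv2.imwrite('pics/s4c.png',cv2.resize(b[120:400,60:460],None,fx=2,fy=2))
P=pts(c); H=cv2.cvtColor(c['frame'],cv2.COLOR_RGB2HSV)
L=np.linalg.norm(P[...,:2]-[.552,.08],axis=-1)<.13
m=L&(H[...,1]<70)&(c['frame'].min(-1)>90)&(P[...,2]>.09)&(P[...,2]<.26)
m=cv2.erode(m.astype(np.uint8),np.ones((3,3)))>0
q=P[m]; o=q.mean(0);
for i in range(3):
    u,s,v=np.linalg.svd(q-o,full_matrices=False); n=v[2]; k=abs((q-o)@n)<.006; q=q[k]; o=q.mean(0)
n=n if n[0]>0 else -n; print('panel',len(q),o.round(3),n.round(3),'yaw',np.degrees(np.arctan2(n[1],n[0])),'down',-np.degrees(np.arcsin(n[2])))
E
```

```text
time: 5.88
tool_pos: [0.5857, 0.1224, 0.2505]
eef_rot: [0.221, 0.671, -0.223, 0.671]
ft_force: [-1.2, -2.3, 0.7]
opening: 0.0117
time: 6.05
tool_pos: [0.5856, 0.1224, 0.2505]
eef_rot: [0.222, 0.671, -0.223, 0.671]
ft_force: [1.3, -2.5, -0.5]
opening: 0.0119
panel 4 [0.521 0.138 0.17 ] [ 0.545  0.684 -0.485] yaw 51.454986849657196 down 29.020179538127604
```

View pics/s4c.png

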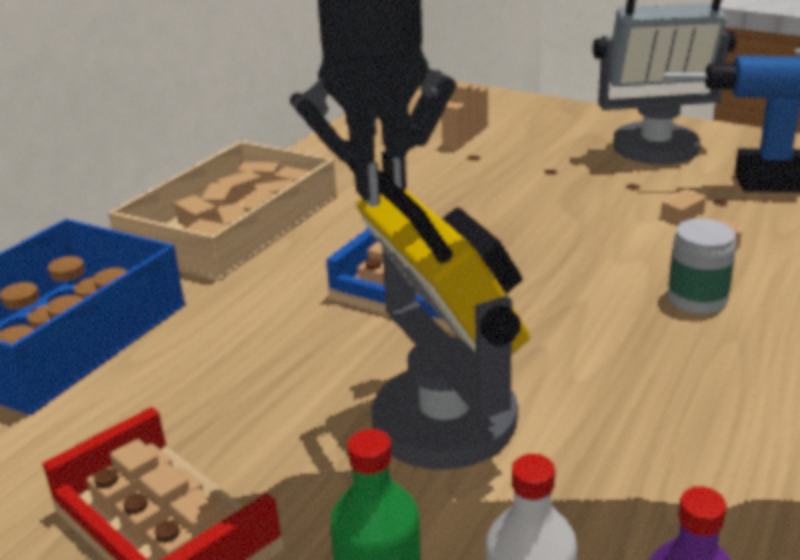

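The head has tilted forward. The fingers look as if they hold the bar near its far end, at crop (385,185), so I check head axes from depth.

```bash
python3 - <<'E'
from h import *
c=load('side'[:1]+'4'); P=pts(c); fr=c['frame'].astype(int); H=cv2.cvtColor(c['frame'],cv2.COLOR_RGB2HSV)
L=np.linalg.norm(P-[.552,.08,.17],axis=-1)<.15
m=L&(H[...,0]>20)&(H[...,0]<32)&(H[...,1]>190)&(fr.max(-1)>90)
m=cv2.erode(m.astype(np.uint8),np.ones((3,3)))>0
rng=np.random.default_rng(0); q=P[m]; print(len(q))
for k in range(2):
    best=None
    for _ in range(400):
        a,b,d=q[rng.choice(len(q),3,False)]; n=np.cross(b-a,d-a); l=np.linalg.norm(n)
        if l<2e-4: continue
        n/=l; I=abs((q-a)@n)<.003
        if best is None or I.sum()>best.sum(): best=I
    g=q[best]; n=np.linalg.svd(g-g.mean(0),full_matrices=False)[2][2]; n*=np.sign(n[2]); o=g.mean(0)
    print('plane',len(g),o.round(3),n.round(3),'off from pivot',((o-[.552,.08,.17])@n).round(3),'tilt if z:',np.degrees(np.arccos(n[2])).round(1),'yaw',np.degrees(np.arctan2(n[1],n[0])).round(1)); q=q[~best]
# points at crop px -> full
for u,v in((402,190),(420,215),(445,250),(370,185),(395,170),(500,323),(400,240),(500,300)):
    U,V=60+u//2,120+v//2; print((u,v),fr[V,U],P[V,U].round(3))
E
```

```text
1178
plane 656 [0.554 0.12  0.22 ] [0.279 0.391 0.877] off from pivot 0.06 tilt if z: 28.7 yaw 54.5
plane 517 [0.499 0.137 0.197] [ 0.806 -0.592  0.007] off from pivot -0.076 tilt if z: 89.6 yaw -36.3
(402, 190) [50 42 25] [0.555 0.14  0.273]
(420, 215) [ 7 15 14] [0.528 0.162 0.268]
(445, 250) [14 12 19] [0.516 0.148 0.233]
(370, 185) [87 87 88] [0.585 0.137 0.271]
(395, 170) [78 79 77] [0.571 0.123 0.28 ]
(500, 323) [24 20 25] [0.469 0.147 0.179]
(400, 240) [128 103   8] [0.572 0.119 0.216]
(500, 300) [49 48 49] [0.478 0.128 0.186]
```

The head's z plane gives a tilt of 28.7° and a yaw of 54.5°, with its top face 60 mm from the pivot as it should be. The target was 28° and 54°. I release and rise straight up.

```bash
python3 -m handwheel '[[[0,0,0],[0,0,0],0.3],[[0,0,0],[0,0,0],0.7],[[0,0,0],[0,0,0],0.7],[[0,0,0],[0,0,0],0.7],[[0,0,0],[0,0,0],0.7],[[0,0,0],[0,0,0],0.7]]'
python3 -m handwheel '[[[0,0,0.02],[0,0,0],0.7],[[0,0,0.04],[0,0,0],0.7],[[0,0,0.07],[0,0,0],0.7],[[0,0,0.1],[0,0,0],0.7],[[0,0,0.13],[0,0,0],0.7],[[0,0,0.16],[0,0,0],0.7],[[-0.03,-0.02,0.17],[0,0,0],0.7],[[-0.06,-0.04,0.17],[0,0,0],0.7]]'
python3 -m handwheel '[[[-0.035,-0.02,0],[0,0,0],0.7],[[-0.07,-0.04,0],[0,0,0],0.7],[[-0.1,-0.07,0],[0,0,0],0.7],[[-0.1,-0.11,0],[0,0,0],0.7],[[-0.1,-0.15,0],[0,0,0],0.7],[[-0.1,-0.19,0],[0,0,0],0.7],[[-0.1,-0.23,0],[0,0,0],0.7],[[-0.1,-0.23,0],[0,0,0],0.7]]'
python3 - <<'E'
from h import *
c=snap('side','s5'); t=snap('top','t5')
a=cv2.imread('pics/s5.png')[120:440,60:460]; b=cv2.imread('pics/t5.png')[90:410,100:500]; cv2.imwrite('pics/m5.png',np.hstack([b,a]))
P=pts(c); fr=c['frame']; H=cv2.cvtColor(fr,cv2.COLOR_RGB2HSV); piv=np.array([.552,.08,.17])
m=(np.linalg.norm(P-piv,axis=-1)<.15)&(H[...,0]>20)&(H[...,0]<32)&(H[...,1]>190)&(fr.max(-1)>90)
q=P[cv2.erode(m.astype(np.uint8),np.ones((3,3)))>0]; rng=np.random.default_rng(0); N=[]
for k in range(2):
    best=None
    for _ in range(400):
        i=q[rng.choice(len(q),3,False)]; n=np.cross(i[1]-i[0],i[2]-i[0]); l=np.linalg.norm(n)
        if l<2e-4: continue
        I=abs((q-i[0])@n/l)<.003
        if best is None or I.sum()>best.sum(): best=I
    g=q[best]; n=np.linalg.svd(g-g.mean(0),full_matrices=False)[2][2]; N.append(n); print(len(g),n.round(3)); q=q[~best]
z=max(N,key=lambda n:abs(n[2])); z*=np.sign(z[2]); y=min(N,key=lambda n:abs(n[2])); y=y-z*(y@z); y/=np.linalg.norm(y); y*=np.sign(y[1]); x=np.cross(y,z)
print('jig in lamp frame',np.dot([x,y,z],np.array([.705,.292,.03])-piv).round(3))
Q=pts(load('top0'));W=pts(t); m=lambda P,f:P[(P[...,2]>.12)&(np.linalg.norm(P[...,:2]-[.38,.28],axis=-1)<.06)].mean(0).round(4)
print('bottle top before/after',m(Q,0),m(W,0)); s=sensors.get_state(); print(s['time'],s['tool_pos'],s['joint_vel'])
E
```

```text
time: 6.6
tool_pos: [0.5854, 0.1242, 0.2514]
eef_rot: [0.222, 0.671, -0.222, 0.671]
ft_force: [-0.0, -0.0, -0.1]
opening: 0.0597
time: 7.27
tool_pos: [0.527, 0.0862, 0.4245]
eef_rot: [0.223, 0.67, -0.219, 0.673]
ft_force: [0.1, -0.7, 0.5]
opening: 0.0596
time: 7.93
tool_pos: [0.4232, -0.1563, 0.4206]
eef_rot: [0.226, 0.67, -0.228, 0.67]
ft_force: [-0.4, -2.4, -0.9]
opening: 0.0599
692 [-0.282 -0.39  -0.877]
519 [-0.807  0.59   0.001]
jig in lamp frame [0.297 0.001 0.003]
bottle top before/after [0.3852 0.2769 0.1487] [0.3857 0.2769 0.1488]
8.0333 [ 0.42494095 -0.14801107  0.4208937 ] [-0.02817312 -0.01930527 -0.07554348  0.00069338 -0.02386306  0.00570736
 -0.00053502]
```

View pics/m5.png

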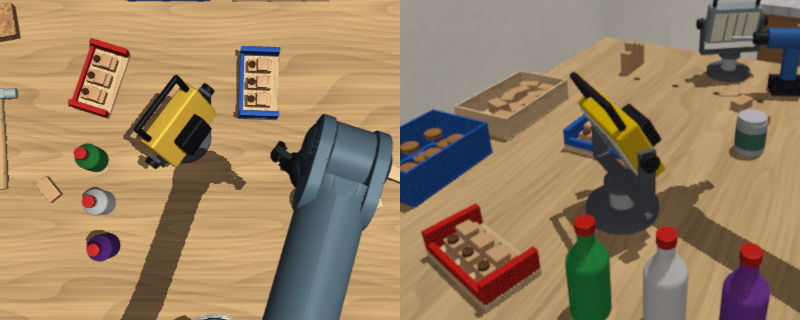

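The lamp, at (175,120) in the top crop, points at the red jig at (100,78). It stayed put after release, the bottle at (97,201) hasn't moved, and the arm is clear. I hand in.

```bash
python3 -m handwheel '[[[0,0,0],[0,0,0],0.7],[[0,0,0],[0,0,0],0.7],[[0,0,0],[0,0,0],0.7]]'; python3 -c "
from rig import job; print(job.sign_off())"
```

```text
time: 8.28
tool_pos: [0.4259, -0.1444, 0.4215]
eef_rot: [0.221, 0.671, -0.221, 0.672]
ft_force: [-0.1, -0.0, -0.3]
opening: 0.0598
the job is handed in; nothing more can be done
None
```

The yellow lamp now points at the middle of the red-fenced jig, and I handed the job in at 8.3 s. I gripped the handle bar, swivelled the head about 64° to the left, tilted it about 28° down, then let go and moved the arm clear.

- **Aim after letting go:** the jig's middle lies 297 mm ahead of the lamp's pivot, about 1 mm off the beam line sideways and 3 mm in height. My reading of the jig's position is good to about 1 cm, against 70 mm allowed.
- **Glue bottle:** it is still standing, and its measured position changed by less than 1 mm.
- **Contact:** the arm was touching nothing at hand-in, and the wrist force in the readings stayed below about 10 N.
- **Checks that disagreed:** one early panel measurement, from only 4 depth points, gave a yaw of 51.5° and 29° down. The better measurement gave 54.5° and 28.7°, and either is within the tolerance. No check failed.

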